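Gauge the blind socket of a pan stand and fit the matching post

ROBOT

A 6-joint arm with a two-finger parallel gripper is mounted at the origin on a cart in front of the work surface, level with it; the furniture and walls round the work are solid. World frame = base frame: x ahead of the robot, y to its left, z up, the work surface at z = 0. Lengths are in m, angles in rad, forces in N, time in s.
With the tool pointing down it reaches from about 0.425 to 1.125 m from the base axis. Payload 14.9 kg.
Tool frame: the origin (TCP) lies midway between the tips of the shut fingers; the grasp point (between the pads) lies 19 mm behind it; z points along the fingers, x is the direction in which the jaws open and shut, and the axes are right-handed (so a half turn about z gives the same grasp; the last joint's range is limited). The gripper opens to 91 mm and grips with 3 to 60 N. Pads are 32 mm wide; open, the fingers measure 118 mm over their backs; the gripper's body (76 mm by 178 mm) begins 60 mm behind the grasp point.
Start: joints at [1.197, 0.379, 1.734, -0, 1.028, -0.033], TCP at [0.234, 0.66, 0.214] pointing down, gripper open.
Joint ranges: [-2.77, 2.77], [-0.74, 2.19], [0, 2.66], [-1.06, 4.2], [0.31, 2.87], [-3.08, 3.08]. Speed limits (rad/s): [1.89, 1.89, 2.39, 3.14, 3.14, 3.14].

INTERFACE

Orientations are given as a unit quaternion [x, y, z, w].
In Python, from rig import telemetry, capture, bot gives the robot as it stands.
- The arm moves only by the shell command python3 -m handwheel 'ROWS' [FORCE]. ROWS is text: rows parted by semicolons, each of 7 numbers parted by spaces: the opening, from -1 (shut) to 1 (fully open), then the shift along the tool's x, y, z in cm, then the turn, a rotation vector about the tool's x, y, z in degrees. In form: hand dx dy dz rx ry rz; .... A call has 1 to 5 rows; each row shifts and turns the commanded pose from where the row before left it, along the tool's axes as they then stand; what a row does not reach is not made up. A row lasts 1/8 s, in which the tool goes at most 62.5 mm and 10.7 degrees, less where a joint would pass 70% of its speed; a pose out of reach is approached as far as the arm can. A call is refused whole if a number of a shift passes 6.25 or a number of a turn 10.7, either way. A call with a gripper value outside its range is refused whole. The fingers move at their own pace and stop on an object; FORCE is the grip in N (left out, the last holds). Time passes only in rows, so rows that do not move let the fingers close. It gives the time, the measured TCP pose, the force and the opening at its end, in the units of the state.
- telemetry.get_obs(): the state, without advancing time (a new reading comes with each control period).
- capture(name): name is "scene" or "top" or "wrist"; returns a dict with "frame" (400x640x3 uint8, red, green, blue), "z_map" (400x640 float32, m along the optical axis (not along the pixel's ray), 0 where there is no reading), "fx", "fy", "cx", "cy" (pixels), "D" ([k1, k2, p1, p2, k3] as OpenCV has them; the pictures are not rectified), "R" (3x3) and "t" (3): a world point X has camera coordinates R X + t; the wrist camera has in their place "mount" (4x4, takes a point from camera to tool coordinates, whose origin is the TCP and whose axes are the tool frame's). Camera axes: x right, y down, z forward; pixel columns grow to the right and rows downward; lengths in m; the calibration is good to about 2 mm. A picture is of the moment at which its call begins: read the wrist's pose just before it.
- bot.sign_off(): hands the job in, once; it reports no verdict.
The state is a dict: "clock": time; "joints": joint angles; "joint_vel": joint speeds; "joint_torque": joint torques, N m; "tcp_pos": TCP position; "orientation": TCP orientation; "force": force on the tool from outside, world axes, zero at the start; "ft_torque": the same for the moment, N m; "opening": finger opening in m.
Only numpy, scipy, OpenCV 4.12 (cv2) and the standard library are available. Lean on these libraries where they do the work, as an engineer would, in place of code of your own. Each camera call takes 0.05 s, during which the arm holds its last target. There are 200 camera calls.

TASK

The wooden pan stand needs its third post, and all three must stand equally high above the base. Take the orange-handled depth rod from its place in the holder, gently feel for the bottom of the empty socket with it and hang it back where it was; then push the one spare post that matches that depth upright and fully home in the socket, trying no other post. Leave the other two spares in the holder and the other things on the worktop where they are, and press only lightly.

Things in the scene. Friction and masses are not known exactly. Their poses are not given: they have to be found in the camera images.
- stand: pan stand, fixed: mid-brown wooden base 150x180x55 with two fixed grey posts with black caps at its own (42, +-58), reaching 60 above its top, and one empty vertical socket at its own (-35, 0). Origin: centre of the underside, z up. Pressing the rod or a post on it with over 35 N is too hard; 6 to 15 N is enough.
- socket (a point): centre of the socket's mouth, on the base's top (z 55): blind hole 18 in diameter, 20, 30 or 40 deep (drawn anew), hard flat bottom. A sprung ball in its wall, 9 down on the stand's own +x side, leaves 14 free: the rod passes with little or no rub; a post does not drop in but must be pushed past it (rub 2 to 8 N) until it stops hard.
- holder: light wooden holder, fixed, 50x180x30 with a taller block 50x44x62 at its own +y end. Three holes 19 in diameter, 15 deep, at its own (0, -60), (0, 0), (0, 60) hold the three spare posts in any order; the taller block holds the rod. Origin at the centre of the underside of the low part, z up, y along the row.
- rod_rest (a point): centre of the rod's hole (14 in diameter, through) on top of the taller block, 62 above the worktop, at the holder's own (0, 112)
- rod: depth rod, 60 g: steel shank 8 in diameter and 58 long with black rings at 20, 30 and 40 from the tip; flange 26 in diameter from 58 to 62; orange round handle 18 in diameter from 62 to 118. Origin at the tip's end, z up along the rod towards the handle. It hangs upright by its flange on the taller block, the tip 4 above the worktop.
- rod_grip (a point): middle of the rod's orange handle, 92 from the tip
- post_a: spare post, 80 mm long, 60 g, grey metal, 16 in diameter, black rubber cap 22 in diameter on its top 8 mm, foot edge chamfered 2. Origin at the centre of its foot, z up along it. It stands loose in a hole of the holder, its foot 15 above the worktop. It matches the socket if that is 20 deep, its top then 60 above the base.
- post_b: spare post, 90 mm long, 60 g, grey metal, 16 in diameter, black rubber cap 22 in diameter on its top 8 mm, foot edge chamfered 2. Origin at the centre of its foot, z up along it. It stands loose in a hole of the holder, its foot 15 above the worktop. It matches the socket if that is 30 deep, its top then 60 above the base.
- post_c: spare post, 100 mm long, 60 g, grey metal, 16 in diameter, black rubber cap 22 in diameter on its top 8 mm, foot edge chamfered 2. Origin at the centre of its foot, z up along it. It stands loose in a hole of the holder, its foot 15 above the worktop. It matches the socket if that is 40 deep, its top then 60 above the base.
- post_a_top (a point): centre of the top of the 80 mm post's cap
- post_b_top (a point): centre of the top of the 90 mm post's cap
- post_c_top (a point): centre of the top of the 100 mm post's cap
- mug: white mug with a handle, 83x110x86; a bystander; origin at its underside
- salt: salt shaker with a grey domed top, 44x44x90; a bystander; origin at its underside
- lemon: lemon, 72x55x56; a bystander; origin at its underside
Things that resemble listed ones, but are neither listed nor needed, are in the scene too. What is shaped like the post_c but green, pink or purple is not meant.

How it is judged:
By the outcome, as a careful person would: the job done as asked, in the order asked, and still so for the second after the job is handed in, with the robot touching nothing.
It also fails if it takes over 72 s, if anything falls off the work surface, if the arm or the gripper's body presses on something with over 40 N, if the wrist force passes 120 N, or if a joint passes its speed limit or range.

## Working session

There is one attempt and no reset: what is moved stays moved. The work goes in short steps, Python scripts to look and compute and a shell command to move; the robot and the scene stay as the last step left them, time stands still between calls to the robot, and variables do not carry over. Pictures are saved under pics/ and viewed, about 8 in all and at most 12, crops included, and the job is handed in when it is done.

```bash
ls; mkdir -p pics; cat > h.py <<'E'
import numpy as np, cv2
from rig import telemetry, capture, bot
from scipy.spatial.transform import Rotation as Rn
def cam(n):
    o=telemetry.get_obs(); c=capture(n)
    if 'mount' in c:
        T=np.eye(4);T[:3,:3]=Rn.from_quat(o['orientation']).as_matrix();T[:3,3]=o['tcp_pos']
        M=np.linalg.inv(T@np.array(c['mount']));c['R']=M[:3,:3];c['t']=M[:3,3]
    c['R']=np.array(c['R']);c['t']=np.array(c['t']).ravel()
    c['K']=np.array([[c['fx'],0,c['cx']],[0,c['fy'],c['cy']],[0,0,1]]);c['D']=np.array(c['D'],float)
    return c
def save(c,f): cv2.imwrite(f,c['frame'][:,:,::-1])
def onz(c,px,z):
    u=cv2.undistortPoints(np.array(px,float).reshape(-1,1,2),c['K'],c['D']).reshape(-1,2)
    d=np.c_[u,np.ones(len(u))]@c['R']; o=-c['R'].T@c['t']
    return o+d*((z-o[2])/d[:,2])[:,None]
def dep(c):  # world cloud HxWx3
    z=c['z_map'];v,u=np.mgrid[:z.shape[0],:z.shape[1]]
    n=cv2.undistortPoints(np.stack([u.ravel(),v.ravel()],1).astype(float).reshape(-1,1,2),c['K'],c['D']).reshape(-1,2)
    P=np.c_[n,np.ones(len(n))]*z.reshape(-1,1)
    P=(P-c['t'])@c['R'];P[z.ravel()==0]=np.nan
    return P.reshape(*z.shape,3)
def pix(c,X):
    return cv2.projectPoints(np.array(X,float).reshape(-1,1,3),cv2.Rodrigues(c['R'])[0],c['t'],c['K'],c['D'])[0].reshape(-1,2)
E
python3 - <<'E'
from h import *
print(telemetry.get_obs())
a=cam('top');b=cam('scene');save(a,'pics/top.png');save(b,'pics/scene.png')
for c in (a,b): print(-c['R'].T@c['t'],c['R'][2],c['fx'])
import pickle;pickle.dump((a,b),open('c0.pkl','wb'))
E
```

```text
pics
{'clock': 0.0, 'joints': array([ 1.19671957e+00,  3.79427471e-01,  1.73480662e+00,  1.91246618e-06,
        1.02847266e+00, -3.32718293e-02]), 'joint_vel': array([ 0.00062779,  0.00189571, -0.00069222,  0.00026473, -0.00015065,
       -0.00093459]), 'joint_torque': array([ 1.71575307e-04, -7.63736916e+01, -4.34367621e+01,  6.51091081e-02,
        4.23520524e-02, -1.57407299e-04]), 'tcp_pos': array([0.23380908, 0.65936449, 0.21326223]), 'orientation': array([ 8.16776086e-01,  5.76954517e-01, -4.65872092e-04,  3.05393894e-04]), 'force': array([-0.46659579, -0.02648692,  0.96962783]), 'ft_torque': array([ 0.04273381, -0.01983946, -0.00631015]), 'opening': 0.0915318191214592}
[0.4700865  0.10040665 1.01905811] [ 1.31393190e-01  7.50819307e-04 -9.91330049e-01] 369.7239512282003
[-0.1525203  -0.39094373  0.49713638] [ 0.77173742  0.50460406 -0.387035  ] 504.1521165315328
```

View pics/top.png

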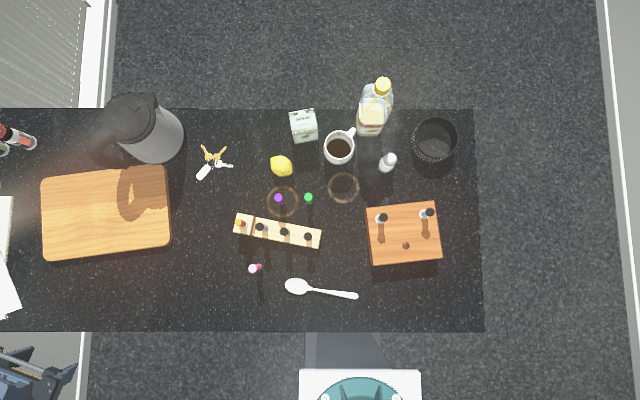

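View pics/scene.png

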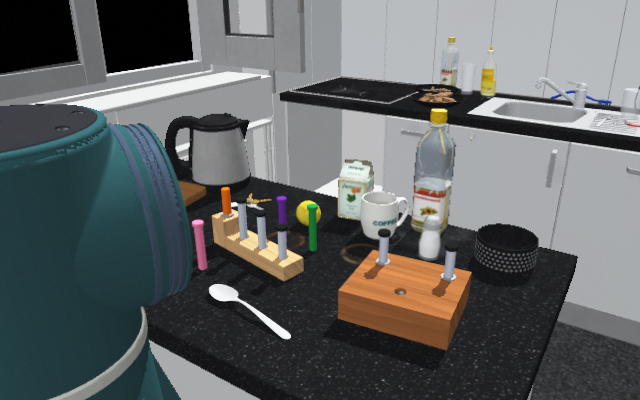

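Top view: the orange rod handle is at (239,223), with spares at (260,227), (284,232) and (308,237). The stand's socket is at (405,246) and its posts are at (382,218) and (428,213). Green (308,197), purple (278,198) and pink (254,268) posts stand free as decoys, and also as obstacles.

```bash
python3 - <<'E'
from h import *
import pickle
a,b=pickle.load(open('c0.pkl','rb'))
P=dep(a);Q=dep(b)
def line(n,px,z): print(n,onz(a,[px],z).round(4), 'depth',P[px[1],px[0]].round(4))
for n,px,z in [('rod',(239,223),.122),('p1',(260,227),.105),('p2',(284,232),.105),('p3',(308,237),.105),('sock',(405,246),.055),('s1',(382,218),.115),('s2',(428,213),.115),('green',(308,197),.1),('purple',(278,198),.1),('pink',(254,268),.1),('mug',(340,148),.086),('salt',(388,160),.09)]: line(n,px,z)
hsv=cv2.cvtColor(a['frame'],cv2.COLOR_RGB2HSV)
# region boxes by depth height
def comp(mask,name):
    n,l,s,cc=cv2.connectedComponentsWithStats(mask.astype(np.uint8))
    for i in range(1,n):
        if s[i,4]>8: print(name,s[i].tolist(),cc[i].round(1),np.nanmedian(P[l==i],0).round(4),'zmax',np.nanmax(P[l==i][:,2]).round(4))
z=P[:,:,2];roi=np.zeros(z.shape,bool);roi[190:280,225:450]=1
comp(roi&(z>.07),'tall'); comp(roi&(z>.047)&(z<.062),'base');comp(roi&(z>.022)&(z<.036),'low')
m=(roi&(z>.047)&(z<.062)).astype(np.uint8);m[:,:350]=0
r=cv2.minAreaRect(np.argwhere(m)[:,::-1].astype(np.float32));bx=cv2.boxPoints(r);print(r,onz(a,bx,.055).round(4))
m=(roi&(z>.015)&(z<.036)).astype(np.uint8);m[:,330:]=0
r=cv2.minAreaRect(np.argwhere(m)[:,::-1].astype(np.float32));bx=cv2.boxPoints(r);print(r,onz(a,bx,.03).round(4))
cv2.imwrite('pics/crop.png',np.hstack([cv2.resize(b['frame'][170:290,180:320,::-1],(560,480),interpolation=cv2.INTER_CUBIC)]))
E
```

```text
rod [[0.5317 0.2991 0.122 ]] depth [0.5318 0.2997 0.1194]
p1 [[0.5231 0.2507 0.105 ]] depth [0.5224 0.2487 0.117 ]
p2 [[0.5109 0.1913 0.105 ]] depth [0.511  0.1914 0.1036]
p3 [[0.4989 0.132  0.105 ]] depth [0.4993 0.1325 0.091 ]
sock [[ 0.4781 -0.1173  0.055 ]] depth [ 0.4782 -0.1215  0.0365]
s1 [[ 0.5454 -0.0493  0.115 ]] depth [ 0.5456 -0.0496  0.1132]
s2 [[ 0.5581 -0.1623  0.115 ]] depth [ 0.5582 -0.1625  0.1143]
green [[0.599  0.1329 0.1   ]] depth [0.5989 0.1329 0.1001]
purple [[0.5962 0.2082 0.1   ]] depth [0.5963 0.2083 0.0993]
pink [[0.4231 0.2637 0.1   ]] depth [0.423  0.2641 0.0976]
mug [[0.7295 0.0514 0.086 ]] depth [0.7461 0.0483 0.0261]
salt [[ 0.697  -0.0716  0.09  ]] depth [ 0.6974 -0.072   0.0882]
tall [274, 193, 9, 9, 62] [277.9 197. ] [0.5989 0.2085 0.0982] zmax 0.1022
tall [304, 192, 9, 9, 58] [307.7 196.3] [0.6014 0.1331 0.0987] zmax 0.1024
tall [422, 207, 13, 9, 81] [428.1 211.7] [ 0.5621 -0.1641  0.1134] zmax 0.1184
tall [378, 213, 10, 8, 66] [382.5 216.7] [ 0.5481 -0.0508  0.1138] zmax 0.117
tall [234, 218, 12, 9, 74] [239.6 222.2] [0.5342 0.2995 0.1189] zmax 0
[... 325 characters left out ...]
, 65, 3819] [403.2 232.9] [ 0.5114 -0.1133  0.0542] zmax 0.0619
base [233, 213, 22, 22, 190] [244.3 223.7] [0.5306 0.2973 0.0604] zmax 0.062
low [251, 217, 70, 31, 1056] [286.9 232.4] [0.512  0.1877 0.029 ] zmax 0.0347
low [402, 244, 6, 5, 22] [404.7 245.9] [ 0.4783 -0.1217  0.0341] zmax 0.0359
((403.702880859375, 232.09194946289062), (58.03801345825195, 70.60845947265625), 83.41805267333984) [[ 0.5784 -0.016   0.055 ]
 [ 0.6004 -0.2006  0.055 ]
 [ 0.4506 -0.212   0.055 ]
 [ 0.4294 -0.0311  0.055 ]]
((282.935302734375, 230.8037567138672), (54.15427780151367, 73.41795349121094), 69.55044555664062) [[0.5507 0.3197 0.03  ]
 [0.6208 0.1358 0.03  ]
 [0.4846 0.0845 0.03  ]
 [0.417  0.2655 0.03  ]]
```

View pics/crop.png

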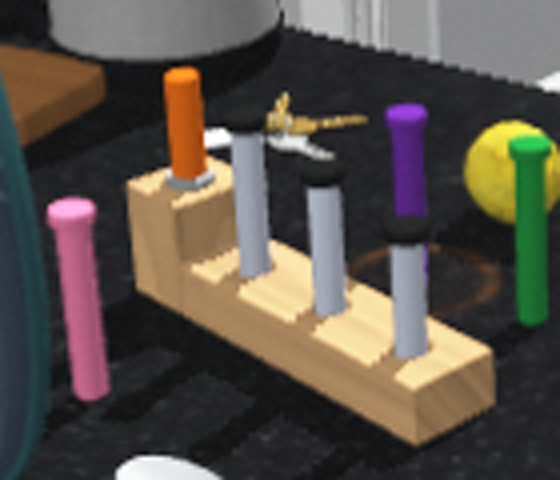

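Order from the rod outwards is 100 mm (measured top 0.117), 90 mm (0.104) and 80 mm (0.094). The rod is the only orange round handle with a flange, in the tall block at crop (185,125). The green, purple and pink posts stand outside the holder. Next I turn the jaws perpendicular to the row.

```bash
cat >> h.py <<'E'
def go(xyz,yaw=None):  # print tool-frame shift (cm) to put the TCP at xyz, turn about tool z (deg) for tool x at world yaw
    o=telemetry.get_obs();R=Rn.from_quat(o['orientation']).as_matrix()
    print('shift cm',(R.T@(np.array(xyz)-o['tcp_pos'])*100).round(2),'tilt',R[:,2].round(4),'yaw',np.degrees(np.arctan2(R[1,0],R[0,0])).round(2),'tcp',o['tcp_pos'].round(4),'F',o['force'].round(2),'open',round(o['opening'],4),'t',o['clock'])
    if yaw is not None: print('turn',(-(yaw-np.degrees(np.arctan2(R[1,0],R[0,0])))))
E
python3 -m handwheel '1 0 0 -1 0 0 10.2;1 0 0 -1 0 0 10.2;1 0 0 -1 0 0 10.2;1 0 0 -1 0 0 10.2;1 0 0 -1 0 0 10.2'
python3 -m handwheel '1 0 0 -1 0 0 10.2;1 0 0 0 0 0 10.2;1 0 0 0 0 0 10.2;1 0 0 0 0 0 0'
python3 -c "
from h import *
go([.534,.30,.27],-11.4)"
```

```text
clock: 0.72
tcp_pos: [0.2339, 0.6596, 0.2639]
orientation: [0.986, 0.166, -0.0, 0.0]
force: [-0.1, -0.0, 0.8]
opening: 0.0912
clock: 1.23
tcp_pos: [0.2339, 0.6596, 0.2736]
orientation: [0.995, -0.096, -0.0, 0.0]
force: [-0.0, -0.2, 0.6]
opening: 0.0911
shift cm [36.35 29.53  0.37] tilt [-2.e-04 -5.e-04 -1.e+00] yaw -11.07 tcp [0.2339 0.6596 0.2736] F [-0.02 -0.24  0.63] open 0.0911 t 1.225
turn 0.3348775418741248
```

```bash
python3 -m handwheel '1 5 4 0 0 0 0;1 5 4 0 0 0 0;1 5 4 0 0 0 0;1 5 4 0 0 0 0;1 5 4 0 0 0 0'
python3 -m handwheel '1 5 4 0 0 0 0;1 5 4 0 0 0 0;1 1.35 1.5 0 0 0 0.3;1 0 0 0 0 0 0;1 0 0 0 0 0 0'
python3 - <<'E'
from h import *
go([.534,.30,.2],-11.4)
c=cam('wrist');save(c,'pics/w1.png')
print(c['mount'])
import pickle;pickle.dump(c,open('w1.pkl','wb'))
print(pix(c,[[.534,.3,.122],[.525,.2516,.115],[.5135,.1937,.105],[.5018,.1349,.095]]).round(1))
E
```

```text
clock: 1.85
tcp_pos: [0.4367, 0.4194, 0.2739]
orientation: [0.996, -0.094, 0.0, 0.0]
force: [0.6, 0.0, 0.1]
opening: 0.0912
clock: 2.48
tcp_pos: [0.5261, 0.3092, 0.2738]
orientation: [0.995, -0.098, -0.0, -0.0]
force: [-0.4, -0.4, 0.7]
opening: 0.0913
shift cm [0.95 0.74 7.38] tilt [-3.e-04  0.e+00 -1.e+00] yaw -11.3 tcp [0.5261 0.3092 0.2738] F [-0.43 -0.42  0.72] open 0.0913 t 2.475
turn 0.10089502230345815
[[ 9.99999396e-01  8.14213922e-04 -7.38770005e-04  1.15114647e-03]
 [-5.79877511e-04  9.61508138e-01  2.74775845e-01 -7.77098595e-02]
 [ 9.34059690e-04 -2.74775250e-01  9.61508029e-01 -1.70286904e-01]
 [ 0.00000000e+00  0.00000000e+00  0.00000000e+00  1.00000000e+00]]
[[335.3 195.7]
 [335.4 241.4]
 [334.8 288.9]
 [334.2 331. ]]
```

View pics/w1.png

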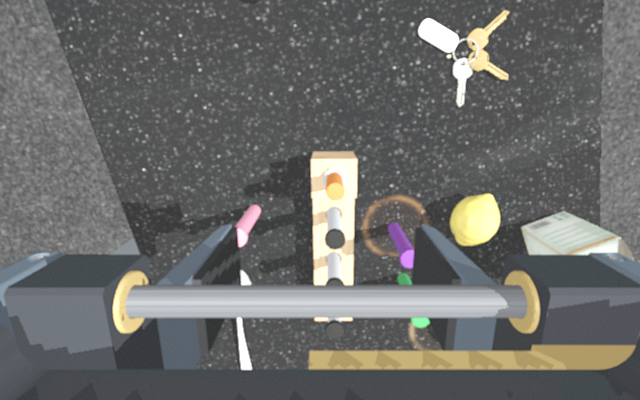

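Wrist view: the orange handle is at (335,187), the post caps are at (335,238), (335,285) and (335,331), and the jaws are square to the row. Next I measure the handle and caps precisely.

```bash
python3 - <<'E'
from h import *
import pickle
c=pickle.load(open('w1.pkl','rb'));a,b=pickle.load(open('c0.pkl','rb'))
hs=cv2.cvtColor(c['frame'],cv2.COLOR_RGB2HSV)
m=(hs[...,0]<20)&(hs[...,1]>130)&(hs[...,2]>120); m[:160]=0;m[215:]=0;m[:,:310]=0;m[:,360:]=0
ys,xs=np.nonzero(m);print('orange',xs.min(),xs.max(),ys.min(),ys.max(),xs.mean())
P=dep(c)
# near rim in ray -> z=.122 ; and depth patches
print('rim',onz(c,[[ (xs.min()+xs.max())/2,ys.max()+.5]],.122))
for n,(u0,u1,v0,v1),zl in [('rod',(320,350,170,210),(.117,.128)),('C',(322,348,215,252),(.11,.12)),('rodtall',(308,360,145,212),(.058,.066)),('low',(308,360,205,275),(.026,.033))]:
    q=P[v0:v1,u0:u1].reshape(-1,3);q=q[(q[:,2]>zl[0])&(q[:,2]<zl[1])]
    print(n,len(q),q.mean(0).round(4),((q.min(0)+q.max(0))/2).round(4),np.ptp(q,axis=0).round(4))
g=(c['frame'].max(2)<70); 
for n,(u0,u1,v0,v1),z in [('C',(322,348,222,252),.115)]:
    s=np.zeros_like(g);s[v0:v1,u0:u1]=g[v0:v1,u0:u1]
    ys,xs=np.nonzero(s);print(n,xs.min(),xs.max(),ys.min(),ys.max(),onz(c,[[xs.mean(),ys.mean()]],z))
# scene cam: orange
hs=cv2.cvtColor(b['frame'],cv2.COLOR_RGB2HSV)
m=(hs[...,0]<12)&(hs[...,1]>180)&(hs[...,2]>150);m[:180]=0;m[220:]=0;m[:,:215]=0;m[:,240:]=0
ys,xs=np.nonzero(m);print('scene',xs.min(),xs.max(),ys.min(),ys.max(),xs.mean())
print(pix(b,[[.534,.3,.122],[.534,.3,.066],[.534,.303,.122]]).round(1))
hs=cv2.cvtColor(a['frame'],cv2.COLOR_RGB2HSV)
E
```

```text
orange 327 341 174 188 333.1297709923664
rim [[0.53417249 0.30715838 0.122     ]]
rod 271 [0.5349 0.3048 0.1212] [0.5348 0.3044 0.1203] [0.0173 0.0169 0.0063]
C 346 [0.5252 0.2541 0.1143] [0.5251 0.2535 0.1134] [0.0208 0.0208 0.0066]
rodtall 1318 [0.5352 0.3071 0.0617] [0.5345 0.3042 0.062 ] [0.0563 0.0523 0.008 ]
low 1856 [0.5183 0.2205 0.0295] [0.5183 0.2186 0.0295] [0.0649 0.1013 0.0068]Traceback (most recent call last):
  File "<stdin>", line 16, in <module>
    return umr_minimum(a, axis, None, out, keepdims, initial, where)
ValueError: zero-size array to reduction operation minimum which has no identity
```

```bash
python3 -c "
from h import *
go([.535,.3047,.079],-11.3)"
```

```text
shift cm [ 0.97  0.28 19.49] tilt [-2.e-04  1.e-04 -1.e+00] yaw -11.29 tcp [0.526  0.3094 0.2739] F [0.17 0.66 0.51] open 0.0915 t 2.525
turn 0.014824853947468242
```

```bash
python3 -m handwheel '1 0.95 0.28 5 0 0 0;1 0 0 5 0 0 0;1 0 0 5 0 0 0;1 0 0 3 0 0 0;1 0 0 1.5 0 0 0' 
python3 -m handwheel '1 0 0 0 0 0 0;-1 0 0 0 0 0 0;-1 0 0 0 0 0 0;-1 0 0 0 0 0 0;-1 0 0 0 0 0 0' 20
python3 -c "
from h import *
go([.535,.3047,.079],-11.3)"
```

```text
clock: 3.15
tcp_pos: [0.5343, 0.3044, 0.0773]
orientation: [0.995, -0.099, -0.001, 0.001]
force: [0.8, -0.3, -0.4]
opening: 0.0914
clock: 3.78
tcp_pos: [0.5357, 0.3038, 0.0793]
orientation: [0.995, -0.1, 0.0, -0.0]
force: [0.4, 0.4, -0.1]
opening: 0.0538
shift cm [-0.09 -0.08  0.03] tilt [ 4.e-04  2.e-04 -1.e+00] yaw -11.43 tcp [0.5357 0.3038 0.0793] F [ 0.41  0.44 -0.07] open 0.0538 t 3.775
turn -0.1307556016426883
```

```bash
python3 -m handwheel '-1 0 0 0 0 0 0;-1 0 0 0 0 0 0;-1 0 0 0 0 0 0;-1 0 0 0 0 0 0;-1 0 0 0 0 0 0'
python3 -c "
from h import *
go([.535,.3047,.079],-11.3)"
```

```text
clock: 4.4
tcp_pos: [0.5355, 0.3037, 0.0789]
orientation: [0.995, -0.1, -0.0, 0.0]
force: [0.9, 0.2, -1.0]
opening: 0.0174
shift cm [-0.07 -0.09 -0.01] tilt [-1.e-04 -1.e-04 -1.e+00] yaw -11.42 tcp [0.5355 0.3037 0.0789] F [ 0.94  0.19 -0.96] open 0.0174 t 4.4
turn -0.1240990367936039
```

```bash
python3 -m handwheel '-1 0 0 -2 0 0 0;-1 0 0 -4 0 0 0;-1 0 0 -4 0 0 0;-1 0 0 -4 0 0 0;-1 0 0 -2 0 0 0'
python3 -c "
from h import *
go([.49,-.05,.24],-11.3)"
```

```text
clock: 5.03
tcp_pos: [0.5363, 0.3041, 0.2423]
orientation: [0.995, -0.1, 0.001, -0.001]
force: [-0.0, 0.7, -1.2]
opening: 0.0178
shift cm [ 2.48 35.63  0.16] tilt [ 0.0032  0.0017 -1.    ] yaw -11.43 tcp [0.5363 0.3041 0.2423] F [-0.02  0.73 -1.22] open 0.0178 t 5.025
turn -0.12508689033624698
```

```bash
python3 -m handwheel '-1 0.5 4 0 0 0 0;-1 0.5 6 0 0 0 0;-1 0.5 6 0 0 0 0;-1 0.5 6 0 0 0 0;-1 0.5 6 0 0 0 0'
python3 -m handwheel '-1 0 5 0 0 0 0;-1 0 2.6 0 0 0 0;-1 0 0 0 0 0 0;-1 0 0 0 0 0 0'
python3 - <<'E'
from h import *
go([.478,-.117,.24])
c=cam('wrist');save(c,'pics/w2.png')
import pickle;pickle.dump(c,open('w2.pkl','wb'))
print(pix(c,[[.478,-.117,.055],[.548,-.0508,.115],[.562,-.164,.115]]).round(1))
E
```

```text
clock: 5.65
tcp_pos: [0.5038, 0.0226, 0.239]
orientation: [0.995, -0.099, -0.0, 0.0]
force: [1.4, -0.9, -0.7]
opening: 0.0177
clock: 6.15
tcp_pos: [0.4895, -0.0498, 0.2389]
orientation: [0.995, -0.1, -0.0, -0.0]
force: [0.1, -0.4, 0.2]
opening: 0.0178
shift cm [ 0.21  6.82 -0.11] tilt [-2.e-04  1.e-04 -1.e+00] yaw -11.43 tcp [ 0.4895 -0.0498  0.2389] F [ 0.08 -0.41  0.2 ] open 0.0178 t 6.15
[[327.2 242.5]
 [392.3 183.8]
 [424.8 296.1]]
```

View pics/w2.png

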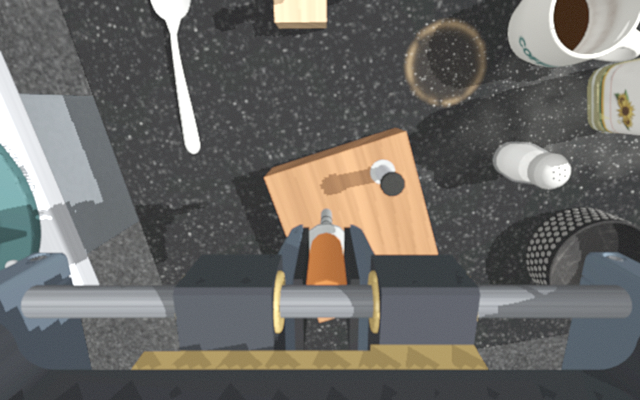

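The rod hides the socket in this view and one fixed post's cap shows at (392,183). I move past it so the socket lies in front of the rod in the picture.

```bash
python3 -m handwheel '-1 0 4 0 0 0 0;-1 0 5 0 0 0 0;-1 0 4 0 0 0 0;-1 0 0 0 0 0 0;-1 0 0 0 0 0 0'
python3 - <<'E'
from h import *
go([.478,-.117,.24])
c=cam('wrist');save(c,'pics/w3.png')
import pickle;pickle.dump(c,open('w3.pkl','wb'))
print(pix(c,[[.478,-.117,.055],[.548,-.0508,.115],[.562,-.164,.115]]).round(1))
P=dep(c)
b=(P[...,2]>.05)&(P[...,2]<.06);n,l,s,cc=cv2.connectedComponentsWithStats(b.astype(np.uint8));i=1+np.argmax(s[1:,4]);print(s[i],np.nanmedian(P[l==i][:,2]))
E
```

```text
clock: 6.82
tcp_pos: [0.464, -0.1767, 0.2388]
orientation: [0.995, -0.099, -0.0, -0.0]
force: [0.2, -0.5, -0.7]
opening: 0.0173
shift cm [ 0.19 -6.13 -0.12] tilt [-2.e-04  3.e-04 -1.e+00] yaw -11.4 tcp [ 0.464  -0.1767  0.2388] F [ 0.18 -0.45 -0.68] open 0.0173 t 6.825
[[327.3 119.7]
 [401.2  16.2]
 [436.6 159.2]]
[  258     0   200   216 27244] 0.05447780164419923
```

View pics/w3.png

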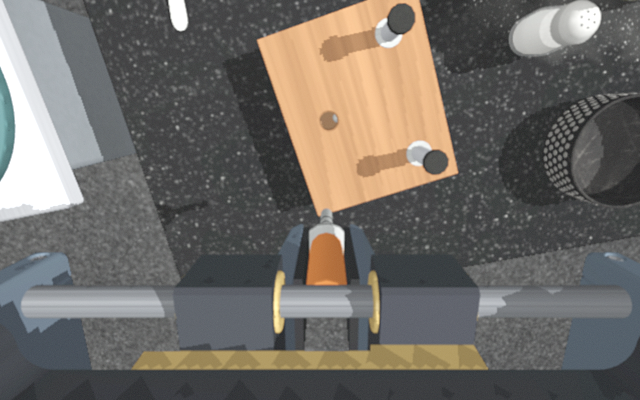

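The socket mouth is at about (329,120), with the sprung ball at its right edge and the stand's posts at (401,18) and (435,161). The held rod is at (326,240). Now I fit the mouth.

```bash
python3 - <<'E'
from h import *
import pickle
c=pickle.load(open('w3.pkl','rb'))
f=c['frame'];g=cv2.cvtColor(f,cv2.COLOR_RGB2GRAY).astype(int)
w=f[100:140,310:350]
bg=np.median(w.reshape(-1,3),0);d=np.abs(w.astype(int)-bg).sum(2)>75
n,l,s,cc=cv2.connectedComponentsWithStats(d.astype(np.uint8))
i=1+np.argmax(s[1:,4]);pts=np.argwhere(l==i)[:,::-1].astype(np.float32)+[310,100]
e=cv2.fitEllipse(cv2.convexHull(pts.astype(np.float32)));print(s[i],e)
print('mouth',onz(c,[e[0]],.055)); bx=np.array([[s[i][0]+310-.5,e[0][1]],[s[i][0]+s[i][2]+309.5,e[0][1]]]);q=onz(c,bx,.055);print('width',np.linalg.norm(q[0]-q[1]))
# caps centroids at .115
k=(g<60)
for u,v in [(401,18),(435,161)]:
    m=np.zeros_like(k);m[max(v-18,0):v+18,u-18:u+18]=k[max(v-18,0):v+18,u-18:u+18]
    print((u,v),np.argwhere(m).mean(0)[::-1],onz(c,[np.argwhere(m).mean(0)[::-1]],.115))
P=dep(c)
for u,v in [(401,18),(435,161)]:
    q=P[max(v-22,0):v+22,u-22:u+22].reshape(-1,3);q=q[q[:,2]>.111];print('cap',len(q),((q.min(0)+q.max(0))/2).round(4),q.mean(0).round(4),np.ptp(q,axis=0).round(4))
q=P[112:130,320:340,2];print('hole z min',np.nanmin(q),np.nanpercentile(q,10))
# rod in hand: where is shank tip
tip=np.array(telemetry.get_obs()['tcp_pos'])+[0,0,-.0749];print('tip pred px',pix(c,[tip]))
E
python3 - <<'E'
import cv2
f=cv2.imread('pics/w3.png')
cv2.imwrite('pics/w3c.png',cv2.resize(f[90:270,270:390],None,fx=3.3,fy=3.3,interpolation=cv2.INTER_CUBIC))
E
```

```text
[ 10  11  19  20 292] ((328.8667297363281, 120.28289031982422), (18.512788772583008, 19.327917098999023), 5.790363311767578)
mouth [[ 0.47941749 -0.11789296  0.055     ]]
width 0.01863766259948517
(401, 18) [391.77777778  27.33333333] [[ 0.53989566 -0.05692737  0.115     ]]
(435, 161) [424.88888889 159.        ] [[ 0.55241843 -0.16193346  0.115     ]]
cap 701 [ 0.5479 -0.0517  0.1139] [ 0.548  -0.052   0.1142] [0.0215 0.0214 0.0058]
cap 516 [ 0.5615 -0.1666  0.1137] [ 0.5614 -0.1662  0.1142] [0.021  0.0213 0.0053]
hole z min 0.032485248356183695 0.03380002801969138
tip pred px [[324.81318465 212.56184027]]
```

View pics/w3c.png

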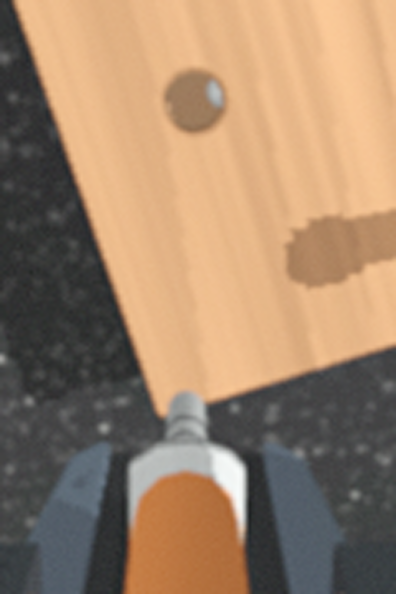

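```bash
python3 -c "
from h import *
go([.477,-.1185,.145],-11.4)"
```

```text
shift cm [ 0.13 -5.94  9.38] tilt [-2.e-04  3.e-04 -1.e+00] yaw -11.36 tcp [ 0.464  -0.1765  0.2388] F [-0.64 -0.12 -0.76] open 0.0172 t 6.875
turn 0.03940645153103617
```

```bash
python3 -m handwheel '-1 0.13 -3 0 0 0 0;-1 0 -2.94 3 0 0 0;-1 0 0 3 0 0 0;-1 0 0 2.4 0 0 0;-1 0 0 1 0 0 0'
python3 -m handwheel '-1 0 0 0 0 0 0;-1 0 0 0 0 0 0;-1 0 0 0 0 0 0'
python3 -c "
from h import *
go([.477,-.1185,.114],-11.4)
c=cam('wrist');c2=cam('scene')
cv2.imwrite('pics/w4.png',np.hstack([cv2.resize(c['frame'][130:270,270:390,::-1],None,fx=3.3,fy=3.3),cv2.resize(c2['frame'][200:340,330:450,::-1],None,fx=3.3,fy=3.3)]))"
```

```text
clock: 7.5
tcp_pos: [0.4764, -0.1184, 0.1438]
orientation: [0.995, -0.099, -0.001, -0.0]
force: [0.8, 0.2, -1.2]
opening: 0.0173
clock: 7.88
tcp_pos: [0.4773, -0.1198, 0.1458]
orientation: [0.995, -0.1, 0.001, 0.0]
force: [0.5, -0.4, -0.7]
opening: 0.0174
shift cm [-0.06 -0.12  3.18] tilt [ 1.3e-03 -4.0e-04 -1.0e+00] yaw -11.43 tcp [ 0.4773 -0.1198  0.1458] F [ 0.46 -0.38 -0.7 ] open 0.0174 t 7.875
turn -0.031872193085233036
```

View pics/w4.png

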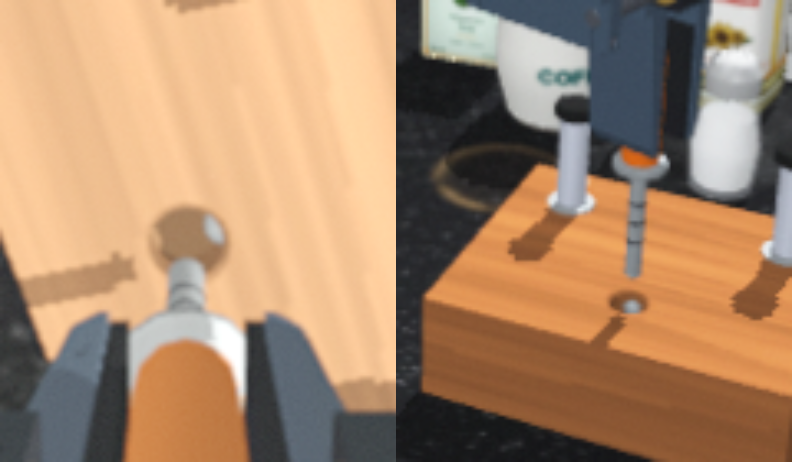

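The rod tip hangs right over the mouth in both views: wrist crop tip (186,265) against mouth (188,240), scene tip (633,275) against mouth (629,301). I lower it now.

```bash
python3 -m handwheel '-1 0 -0.05 0.8 0 0 0;-1 0 0 0.8 0 0 0;-1 0 0 0.8 0 0 0;-1 0 0 0.5 0 0 0;-1 0 0 0 0 0 0'
python3 -m handwheel '-1 0 0 0.2 0 0 0;-1 0 0 0 0 0 0'
python3 -m handwheel '-1 0 0 0.2 0 0 0;-1 0 0 0 0 0 0'
python3 -m handwheel '-1 0 0 0.2 0 0 0;-1 0 0 0 0 0 0'
```

```text
clock: 8.6
tcp_pos: [0.4767, -0.1191, 0.1154]
orientation: [0.995, -0.1, -0.0, -0.0]
force: [-0.2, -0.8, -0.4]
opening: 0.0173
clock: 8.85
tcp_pos: [0.477, -0.1192, 0.114]
orientation: [0.995, -0.1, 0.0, 0.0]
force: [0.2, -0.5, 0.6]
opening: 0.0175
clock: 9.1
tcp_pos: [0.4769, -0.1191, 0.1119]
orientation: [0.995, -0.1, -0.0, -0.0]
force: [0.2, -0.7, 0.1]
opening: 0.0176
clock: 9.35
tcp_pos: [0.4769, -0.1192, 0.1099]
orientation: [0.995, -0.1, -0.0, -0.0]
force: [0.1, 0.2, -0.1]
opening: 0.0178
```

```bash
python3 -m handwheel '-1 0 0 0.15 0 0 0;-1 0 0 0 0 0 0'
python3 -m handwheel '-1 0 0 0.15 0 0 0;-1 0 0 0 0 0 0'
python3 -m handwheel '-1 0 0 0.15 0 0 0;-1 0 0 0 0 0 0'
```

```text
clock: 9.6
tcp_pos: [0.4777, -0.1194, 0.1094]
orientation: [0.995, -0.1, 0.0, 0.0]
force: [-2.9, 0.3, 17.8]
opening: 0.0174
clock: 9.85
tcp_pos: [0.4783, -0.1196, 0.1086]
orientation: [0.995, -0.1, 0.001, 0.0]
force: [-4.5, 0.4, 28.3]
opening: 0.0177
clock: 10.1
tcp_pos: [0.4783, -0.1196, 0.1072]
orientation: [0.995, -0.1, 0.001, 0.0]
force: [-5.4, 1.1, 29.8]
opening: 0.0178
```

A hard stop at tip z of about 0.035 means a depth of 20 mm, so post_a. I back off and return the rod.

```bash
python3 -m handwheel '-1 0 0 -0.5 0 0 0;-1 0 0 -2 0 0 0;-1 0 0 -4 0 0 0;-1 0 0 -4 0 0 0;-1 0 0 -3 0 0 0'
python3 -m handwheel '-1 0 -3 0 0 0 0;-1 0 -6 0 0 0 0;-1 0 -6 0 0 0 0;-1 0 -6 0 0 0 0;-1 0 -6 0 0 0 0'
python3 -c "
from h import *
go([.5355,.3037,.24],-11.4)"
```

```text
clock: 10.72
tcp_pos: [0.477, -0.1192, 0.2421]
orientation: [0.995, -0.1, 0.0, 0.0]
force: [-0.1, -0.2, -0.5]
opening: 0.0175
clock: 11.35
tcp_pos: [0.5304, 0.1475, 0.2405]
orientation: [0.995, -0.1, 0.0, -0.0]
force: [2.9, -0.3, -1.4]
opening: 0.0174
shift cm [ -2.59 -15.41   0.05] tilt [ 2.e-04  0.e+00 -1.e+00] yaw -11.42 tcp [0.5304 0.1475 0.2405] F [ 2.94 -0.27 -1.43] open 0.0174 t 11.35
turn -0.02274692527189437
```

```bash
python3 -m handwheel '-1 -0.6 -4 0 0 0 0;-1 -1 -4 0 0 0 0;-1 -1 -4 2 0 0 0;-1 0 -3.4 3 0 0 0;-1 0 0 2.2 0 0 0'
python3 -m handwheel '-1 0 0 0 0 0 0;-1 0 0 0 0 0 0;-1 0 0 0 0 0 0'
python3 -c "
from h import *
go([.5355,.3037,.08],-11.4)
c=cam('wrist');c2=cam('scene')
print(pix(c2,[[.535,.3045,.062],[.535,.3045,.0735]]))
cv2.imwrite('pics/w5.png',np.hstack([cv2.resize(c['frame'][130:270,270:390,::-1],None,fx=3.3,fy=3.3),cv2.resize(c2['frame'][150:290,180:300,::-1],None,fx=3.3,fy=3.3)]))"
```

```text
clock: 11.98
tcp_pos: [0.5351, 0.3034, 0.167]
orientation: [0.995, -0.099, -0.0, 0.0]
force: [0.1, -0.5, -1.5]
opening: 0.0174
clock: 12.35
tcp_pos: [0.536, 0.3015, 0.1697]
orientation: [0.995, -0.1, 0.001, -0.0]
force: [0.1, -0.7, -0.0]
opening: 0.0174
shift cm [-0.1  -0.19  8.97] tilt [ 1.5e-03  8.0e-04 -1.0e+00] yaw -11.46 tcp [0.536  0.3015 0.1697] F [ 0.13 -0.68 -0.02] open 0.0174 t 12.35
turn -0.055017013849200325
[[227.78016058 215.16550097]
 [227.34437018 210.12831771]]
```

View pics/w5.png

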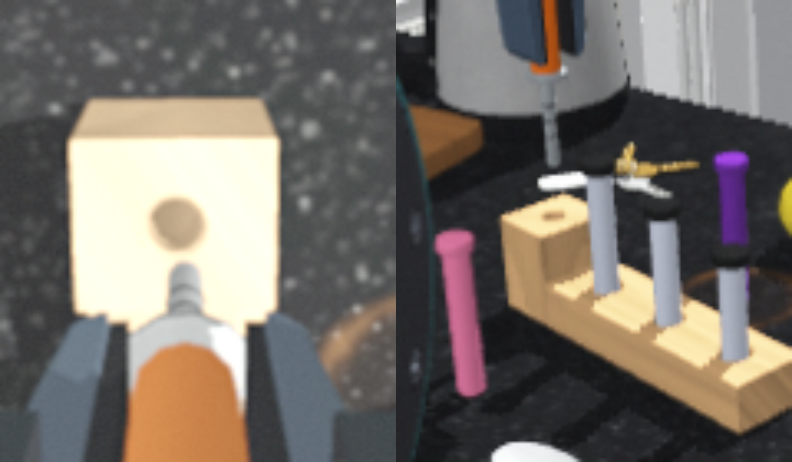

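The empty hole shows at wrist crop (178,223), with the rod tip just above it. The rod is still straight in the jaws.

```bash
python3 - <<'E'
from h import *
o=telemetry.get_obs();c=cam('wrist')
px=[[178/3.3+270,223/3.3+130]]
f=c['frame'][190:210,310:340].astype(int);bg=np.array(c['frame'][185,300]).astype(int)
d=(c['frame'].astype(int).sum(2)<bg.sum()-90);d[:188]=0;d[207:]=0;d[:,:312]=0;d[:,336:]=0
q=np.argwhere(d)[:,::-1];print(len(q),q.min(0),q.max(0),q.mean(0),px)
px.append(q.mean(0))
print(onz(c,px,.062).round(4),o['tcp_pos'].round(4))
print('rod axis pred px at TCP: tip',pix(c,[o['tcp_pos']+np.array([0,0,-.074])]),'tip seen',186/3.3+270,265/3.3+130)
E
```

```text
212 [316 190] [331 205] [323.40566038 197.47641509] [[323.93939393939394, 197.57575757575756]]
[[0.5357 0.3045 0.062 ]
 [0.5353 0.3046 0.062 ]] [0.5359 0.3015 0.1694]
rod axis pred px at TCP: tip [[324.67263901 213.26718648]] tip seen 326.3636363636364 210.3030303030303
```

```bash
python3 -m handwheel '-1 -0.1 -0.2 0.5 0 0 0;-1 0 0 1 0 0 0;-1 0 0 0 0 0 0;-1 0 0 0 0 0 0'
python3 -m handwheel '-1 0 0 1 0 0 0;-1 0 0 1 0 0 0;-1 0 0 1 0 0 0;-1 0 0 0 0 0 0'
python3 -c "
from h import *
go([.535,.3037,.08],-11.4)"
```

```text
clock: 13.0
tcp_pos: [0.5348, 0.3037, 0.1532]
orientation: [0.995, -0.1, -0.0, 0.0]
force: [0.0, -0.4, -0.5]
opening: 0.0178
clock: 13.5
tcp_pos: [0.5343, 0.3035, 0.1223]
orientation: [0.995, -0.1, -0.001, 0.0]
force: [0.1, 0.3, -0.3]
opening: 0.0176
shift cm [ 0.07 -0.04  4.22] tilt [-1.6e-03 -8.0e-04 -1.0e+00] yaw -11.43 tcp [0.5343 0.3035 0.1223] F [ 0.08  0.33 -0.28] open 0.0176 t 13.5
turn -0.026639221977559302
```

```bash
python3 -m handwheel '-1 0.05 0 1.5 0 0 0;-1 0 0 1.5 0 0 0;-1 0 0 0.8 0 0 0;-1 0 0 0 0 0 0;-1 0 0 0 0 0 0'
python3 -m handwheel '-1 0 0 0.15 0 0 0;-1 0 0 0 0 0 0'
```

```text
clock: 14.12
tcp_pos: [0.5356, 0.3038, 0.0857]
orientation: [0.995, -0.1, 0.0, -0.0]
force: [0.6, -0.2, -0.7]
opening: 0.0177
clock: 14.38
tcp_pos: [0.5354, 0.3037, 0.0841]
orientation: [0.995, -0.1, 0.0, -0.0]
force: [-0.2, -0.9, -0.9]
opening: 0.0179
```

```bash
python3 -m handwheel '-1 0 0 0.2 0 0 0;-1 0 0 0 0 0 0'
python3 -m handwheel '-1 0 0 0.2 0 0 0;-1 0 0 0 0 0 0'
python3 -m handwheel '-1 0 0 0.1 0 0 0;-1 0 0 0 0 0 0'
```

```text
clock: 14.62
tcp_pos: [0.5353, 0.3036, 0.0818]
orientation: [0.995, -0.1, -0.0, 0.0]
force: [0.2, -0.0, -0.6]
opening: 0.0177
clock: 14.88
tcp_pos: [0.5352, 0.3036, 0.0797]
orientation: [0.995, -0.1, -0.0, 0.0]
force: [0.8, -0.5, 0.1]
opening: 0.0178
clock: 15.12
tcp_pos: [0.5353, 0.3036, 0.0788]
orientation: [0.995, -0.1, -0.0, 0.0]
force: [-0.6, 0.7, 0.3]
opening: 0.0173
```

```bash
python3 -m handwheel '-0.2 0 0 0 0 0 0;-0.2 0 0 0 0 0 0;-0.2 0 0 0 0 0 0;-0.2 0 0 0 0 0 0'
python3 -m handwheel '-0.2 0 0 -2 0 0 0;-0.2 0 0 -4 0 0 0;-0.2 0 0 -5 0 0 0;-0.2 0 0 -4 0 0 0;-0.2 0 0 0 0 0 0'
python3 - <<'E'
from h import *
go([.5018,.1349,.24],-11.4)
c=cam('wrist');P=dep(c)
for n,(x,y),zl in [('rod',(.535,.304),(.117,.128)),('C',(.525,.2535),(.11,.12)),('B',(.5135,.194),(.10,.11)),('A',(.5018,.135),(.09,.1))]:
    q=P.reshape(-1,3);q=q[(abs(q[:,0]-x)<.02)&(abs(q[:,1]-y)<.02)&(q[:,2]>zl[0])&(q[:,2]<zl[1])]
    if len(q):print(n,len(q),((q.min(0)+q.max(0))/2).round(4),np.ptp(q,axis=0).round(4),np.percentile(q[:,2],90))
E
```

```text
clock: 15.62
tcp_pos: [0.5354, 0.3037, 0.079]
orientation: [0.995, -0.1, 0.0, -0.0]
force: [0.7, -0.7, 0.3]
opening: 0.0368
clock: 16.25
tcp_pos: [0.537, 0.3045, 0.2338]
orientation: [0.995, -0.1, 0.003, -0.002]
force: [-0.2, -0.7, 0.4]
opening: 0.0364
shift cm [-0.08 17.32 -0.69] tilt [ 0.0059  0.0031 -1.    ] yaw -11.43 tcp [0.537  0.3045 0.2338] F [-0.15 -0.68  0.37] open 0.0364 t 16.25
turn -0.025429528754671082
rod 348 [0.5369 0.304  0.1203] [0.0175 0.017  0.0065] 0.12228034278306361
C 442 [0.5251 0.2533 0.1133] [0.021  0.021  0.0065] 0.11536836300736246
A 140 [0.5027 0.141  0.0929] [0.0206 0.0122 0.0059] 0.0950720790915106
```

```bash
python3 -m handwheel '-0.2 0 3 0 0 0 0;-0.2 0 5 0 0 0 0;-0.2 0 5 0 0 0 0;-0.2 0 4.3 0 0 0 0;-0.2 0 0 0 0 0 0'
python3 -m handwheel '-0.2 0 0 0 0 0 0;-0.2 0 0 0 0 0 0'
python3 - <<'E'
from h import *
o=telemetry.get_obs();c=cam('wrist');P=dep(c)
for n,(x,y),zl in [('B',(.5135,.194),(.10,.11)),('A',(.5018,.135),(.09,.1))]:
    q=P.reshape(-1,3);q=q[(abs(q[:,0]-x)<.02)&(abs(q[:,1]-y)<.02)&(q[:,2]>zl[0])&(q[:,2]<zl[1])]
    if len(q):print(n,len(q),((q.min(0)+q.max(0))/2).round(4),np.ptp(q,axis=0).round(4),np.percentile(q[:,2],90))
go([.5020,.1355,.046],-11.4)
E
```

```text
clock: 16.92
tcp_pos: [0.4999, 0.132, 0.2283]
orientation: [0.995, -0.101, -0.001, 0.0]
force: [1.3, 2.1, -0.4]
opening: 0.0362
clock: 17.18
tcp_pos: [0.5011, 0.1348, 0.2287]
orientation: [0.995, -0.099, -0.0, 0.0]
force: [0.9, -0.2, -0.4]
opening: 0.0368
B 547 [0.5135 0.194  0.1036] [0.0209 0.0213 0.0065] 0.10533327204050245
A 446 [0.5021 0.1354 0.0933] [0.0212 0.021  0.0065] 0.09535882452805383
shift cm [ 0.08 -0.09 18.27] tilt [-3.e-04 -1.e-04 -1.e+00] yaw -11.37 tcp [0.5011 0.1348 0.2287] F [-0.24 -0.4  -0.26] open 0.0364 t 17.225
turn 0.03286416719296881
```

```bash
python3 -m handwheel '-0.2 0 -0.1 4 0 0 0;-0.2 0 0 5 0 0 0;-0.2 0 0 4 0 0 0;-0.2 0 0 3 0 0 0;-0.2 0 0 2.2 0 0 0'
python3 -m handwheel '-0.2 0 0 0 0 0 0;-1 0 0 0 0 0 0;-1 0 0 0 0 0 0;-1 0 0 0 0 0 0;-1 0 0 0 0 0 0' 40
python3 -c "
from h import *
go([.502,.1355,.046],-11.4)"
```

```text
clock: 17.85
tcp_pos: [0.5008, 0.1356, 0.0453]
orientation: [0.995, -0.099, -0.001, 0.0]
force: [-1.3, -0.4, 0.0]
opening: 0.0364
clock: 18.48
tcp_pos: [0.502, 0.1352, 0.0478]
orientation: [0.995, -0.1, 0.001, -0.0]
force: [-0.2, 0.1, 7.0]
opening: 0.0199
shift cm [-0.01 -0.03  0.18] tilt [ 1.6e-03  4.0e-04 -1.0e+00] yaw -11.43 tcp [0.502  0.1352 0.0478] F [-0.21  0.05  7.02] open 0.0199 t 18.475
turn -0.029569657254739923
```

```bash
python3 -m handwheel '-1 0 0 0 0 0 0;-1 0 0 0 0 0 0'
python3 -c "
from h import *
go([.502,.1355,.046],-11.4)
c=cam('scene');w=cam('wrist')
cv2.imwrite('pics/g.png',np.hstack([cv2.resize(w['frame'][150:290,270:390,::-1],None,fx=3.3,fy=3.3),cv2.resize(c['frame'][170:310,215:335,::-1],None,fx=3.3,fy=3.3)]))"
```

```text
clock: 18.73
tcp_pos: [0.5021, 0.1352, 0.0478]
orientation: [0.995, -0.1, 0.001, -0.0]
force: [-0.4, 0.6, 7.9]
opening: 0.0199
shift cm [-0.02 -0.02  0.18] tilt [ 1.7e-03  4.0e-04 -1.0e+00] yaw -11.43 tcp [0.5021 0.1352 0.0478] F [-0.36  0.59  7.85] open 0.0199 t 18.725
turn -0.027419322606910157
```

View pics/g.png

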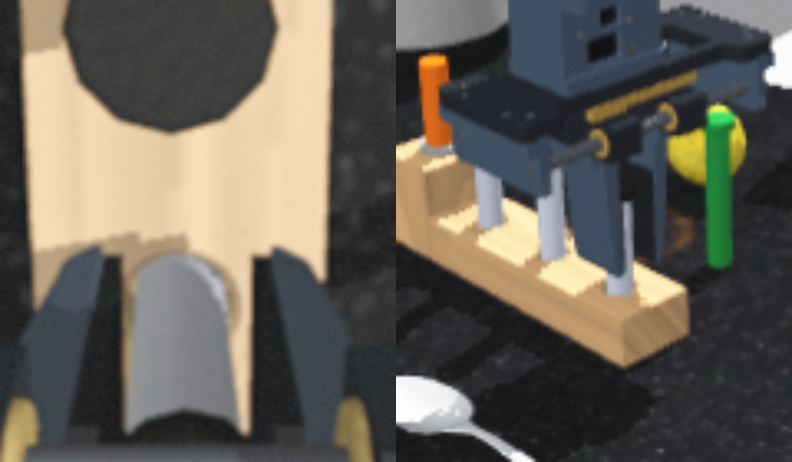

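The pads caught the cap's edge (opening 19.9 mm) and not the shank. I re-grip higher, with the whole cap between the pads.

```bash
python3 -m handwheel '-0.3 0 0 0 0 0 0;-0.3 0 0 0 0 0 0;-0.3 0 0 -1.3 0 0 0;-0.3 0 0 -1.3 0 0 0;-0.3 0 0 0 0 0 0'
python3 -m handwheel '-1 0 0 0 0 0 0;-1 0 0 0 0 0 0;-1 0 0 0 0 0 0;-1 0 0 0 0 0 0;-1 0 0 0 0 0 0' 40
python3 -c "
from h import *
go([.502,.1355,.072],-11.4)"
```

```text
clock: 19.45
tcp_pos: [0.5022, 0.1353, 0.0744]
orientation: [0.995, -0.1, 0.001, -0.0]
force: [0.2, 0.2, -0.1]
opening: 0.032
clock: 20.08
tcp_pos: [0.5013, 0.1351, 0.0729]
orientation: [0.995, -0.1, -0.0, 0.0]
force: [-0.5, 0.6, 2.5]
opening: 0.0193
shift cm [ 0.06 -0.06  0.09] tilt [-1.e-04 -0.e+00 -1.e+00] yaw -11.43 tcp [0.5013 0.1351 0.0729] F [-0.48  0.63  2.51] open 0.0193 t 20.075
turn -0.026042817944642138
```

```bash
python3 -m handwheel '-1 0 0 -2 0 0 0;-1 0 0 -3 0 0 0;-1 0 0 -4 0 0 0;-1 0 0 -3 0 0 0;-1 0 0 0 0 0 0'
python3 -c "
from h import *
go([.478,-.118,.19],-11.4)"
```

```text
clock: 20.7
tcp_pos: [0.5022, 0.1353, 0.1946]
orientation: [0.995, -0.1, 0.002, -0.0]
force: [-0.3, -0.2, -0.4]
opening: 0.0196
shift cm [ 2.65 25.3   0.43] tilt [ 3.1e-03  7.0e-04 -1.0e+00] yaw -11.43 tcp [0.5022 0.1353 0.1946] F [-0.3  -0.22 -0.37] open 0.0196 t 20.7
turn -0.026474232613820092
```

```bash
python3 -m handwheel '-1 0.6 3 0 0 0 0;-1 0.6 5 0 0 0 0;-1 0.6 6 0 0 0 0;-1 0.6 6 0 0 0 0;-1 0.15 5 0 0 0 0'
python3 -m handwheel '-1 0 0.3 2.5 0 0 0;-1 0 0 2.5 0 0 0;-1 0 0 1.2 0 0 0;-1 0 0 0 0 0 0;-1 0 0 0 0 0 0'
python3 -c "
from h import *
go([.478,-.118,.12],-11.4)
c=cam('scene');w=cam('wrist')
print(pix(c,[[.478,-.118,.055]]),pix(w,[[.478,-.118,.055]]))
cv2.imwrite('pics/i.png',np.hstack([cv2.resize(w['frame'][150:290,270:390,::-1],None,fx=3.3,fy=3.3),cv2.resize(c['frame'][200:340,330:450,::-1],None,fx=3.3,fy=3.3)]))"
```

```text
clock: 21.32
tcp_pos: [0.4755, -0.1168, 0.1915]
orientation: [0.995, -0.1, -0.001, -0.0]
force: [-0.1, -0.5, -1.0]
opening: 0.0195
clock: 21.95
tcp_pos: [0.4765, -0.1179, 0.1314]
orientation: [0.995, -0.099, 0.0, 0.0]
force: [1.5, -0.1, 1.0]
opening: 0.0194
shift cm [ 0.15 -0.02  1.14] tilt [ 5.e-04 -2.e-04 -1.e+00] yaw -11.41 tcp [ 0.4765 -0.1179  0.1314] F [ 1.51 -0.11  0.96] open 0.0194 t 21.95
turn -0.005945540344084677
[[400.30317265 291.70695571]] [[326.52970608 211.84528747]]
```

View pics/i.png

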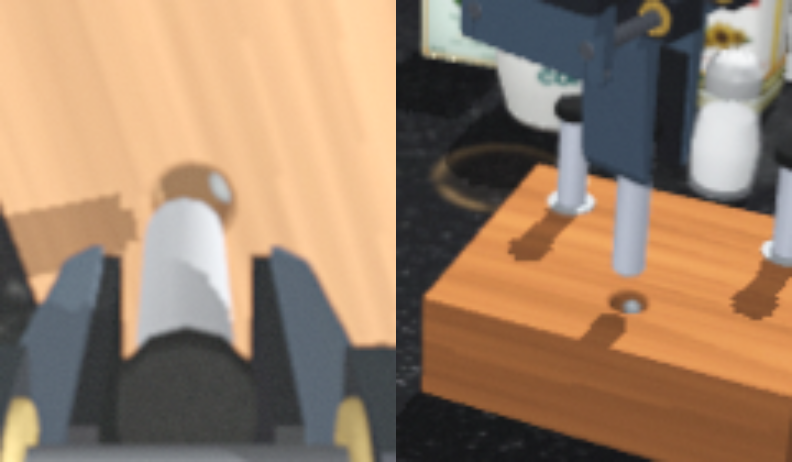

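In the wrist crop the foot (centre 187) sits about 1.8 mm left of the mouth (centre 196). The scene view is aligned (629 against 630). I shift +0.17 cm in tool x and lower.

```bash
python3 -m handwheel '-1 0.17 0 0 0 0 0;-1 0 0 0.7 0 0 0;-1 0 0 0.5 0 0 0;-1 0 0 0 0 0 0;-1 0 0 0 0 0 0'
python3 -m handwheel '-1 0 0 0.3 0 0 0;-1 0 0 0 0 0 0;-1 0 0 0 0 0 0'
python3 -m handwheel '-1 0 0 0.2 0 0 0;-1 0 0 0 0 0 0'
```

```text
clock: 22.68
tcp_pos: [0.4778, -0.1183, 0.1189]
orientation: [0.995, -0.1, -0.0, -0.0]
force: [-0.4, 0.1, -0.0]
opening: 0.0192
clock: 23.05
tcp_pos: [0.4778, -0.1183, 0.1159]
orientation: [0.995, -0.1, -0.0, 0.0]
force: [-0.2, -0.1, -1.4]
opening: 0.0196
clock: 23.3
tcp_pos: [0.4777, -0.1183, 0.1138]
orientation: [0.995, -0.1, -0.0, -0.0]
force: [1.2, 0.1, -1.1]
opening: 0.0194
```

```bash
python3 -m handwheel '-1 0 0 0.2 0 0 0;-1 0 0 0 0 0 0'
python3 -m handwheel '-1 0 0 0.15 0 0 0;-1 0 0 0 0 0 0'
```

```text
clock: 23.55
tcp_pos: [0.4777, -0.1183, 0.1118]
orientation: [0.995, -0.1, -0.0, -0.0]
force: [0.2, 0.3, -0.5]
opening: 0.0194
clock: 23.8
tcp_pos: [0.4777, -0.1183, 0.1103]
orientation: [0.995, -0.1, -0.0, -0.0]
force: [-0.6, -0.6, -0.7]
opening: 0.0194
```

```bash
python3 -m handwheel '-1 0 0 0.15 0 0 0;-1 0 0 0 0 0 0'
```

```text
clock: 24.05
tcp_pos: [0.4777, -0.1183, 0.1088]
orientation: [0.995, -0.1, -0.0, -0.0]
force: [0.3, 0.4, -0.1]
opening: 0.0196
```

```bash
python3 -m handwheel '-1 0 0 0.2 0 0 0;-1 0 0 0 0 0 0'
python3 -m handwheel '-1 0 0 0.2 0 0 0;-1 0 0 0 0 0 0'
```

```text
clock: 24.3
tcp_pos: [0.4777, -0.1183, 0.1068]
orientation: [0.995, -0.1, -0.0, -0.0]
force: [-0.2, 0.0, -0.2]
opening: 0.0196
clock: 24.55
tcp_pos: [0.4776, -0.1183, 0.1047]
orientation: [0.995, -0.1, -0.0, -0.0]
force: [-0.8, -0.6, -1.0]
opening: 0.0196
```

```bash
python3 -m handwheel '-1 0 0 0.15 0 0 0;-1 0 0 0 0 0 0'
```

```text
clock: 24.8
tcp_pos: [0.4778, -0.1183, 0.1034]
orientation: [0.995, -0.1, -0.0, 0.0]
force: [-0.2, 0.0, -1.1]
opening: 0.0197
```

```bash
python3 -m handwheel '-1 0 0 0.15 0 0 0;-1 0 0 0 0 0 0'
```

```text
clock: 25.05
tcp_pos: [0.4777, -0.1183, 0.1018]
orientation: [0.995, -0.1, -0.0, -0.0]
force: [-1.2, -0.5, -0.6]
opening: 0.0196
```

```bash
python3 -m handwheel '-1 0 0 0.15 0 0 0;-1 0 0 0 0 0 0'
```

```text
clock: 25.3
tcp_pos: [0.4777, -0.1183, 0.1003]
orientation: [0.995, -0.1, -0.0, -0.0]
force: [-0.5, 0.2, -0.8]
opening: 0.0193
```

```bash
python3 -m handwheel '-1 0 0 0.15 0 0 0;-1 0 0 0 0 0 0'
```

```text
clock: 25.55
tcp_pos: [0.4777, -0.1183, 0.0988]
orientation: [0.995, -0.1, -0.0, -0.0]
force: [-0.7, -0.6, -1.1]
opening: 0.0192
```

```bash
python3 -m handwheel '-1 0 0 0.15 0 0 0;-1 0 0 0 0 0 0'
```

```text
clock: 25.8
tcp_pos: [0.4777, -0.1183, 0.0973]
orientation: [0.995, -0.1, -0.0, -0.0]
force: [-0.8, -0.3, -1.7]
opening: 0.0196
```

```bash
python3 -m handwheel '-1 0 0 0.12 0 0 0;-1 0 0 0 0 0 0'
```

```text
clock: 26.05
tcp_pos: [0.4777, -0.1183, 0.0961]
orientation: [0.995, -0.1, -0.0, -0.0]
force: [-0.9, 0.3, -0.7]
opening: 0.0195
```

Contact was expected by now. I check the cap's height numerically, since viewing is nearly used up.

```bash
python3 - <<'E'
from h import *
o=telemetry.get_obs()
for nm in ('wrist','scene','top'):
    c=cam(nm);q=dep(c).reshape(-1,3)
    q=q[(np.hypot(q[:,0]-.478,q[:,1]+.118)<.0105)&(q[:,2]>.058)]
    print(nm,len(q),np.histogram(q[:,2],bins=np.arange(.055,.16,.005))[0])
    if nm=='wrist': t=q[(q[:,2]>.105)&(q[:,2]<.14)];print(np.percentile(t[:,2],[50,75,90]),t.mean(0))
    if nm=='scene':
        f=cv2.cvtColor(c['frame'],cv2.COLOR_RGB2HSV);u0=int(round(pix(c,[[.478,-.118,.055]])[0,0]))
        for v in range(262,306,3): print(v,f[v,u0-10:u0+11:4,1].tolist(),end=' ')
        print(pix(c,[[.478,-.118,z] for z in (.055,.075)]).round(1).tolist())
E
```

```text
wrist 2061 [  23   68   69   74   77   84   93   93  104   85    1   56 1145   17
   11    2    1    2    8   48]
[0.11765263 0.11810599 0.11852271] [ 0.4785633  -0.11542889  0.11756456]
scene 201 [ 7 30 24 34 29 28 19  5  1  2  0  1  7  3  1  1  0  3  4  1]
262 [86, 88, 90, 88, 84, 23] 265 [89, 91, 89, 90, 87, 34] 268 [88, 90, 90, 90, 25, 141] 271 [153, 86, 90, 89, 104, 157] 274 [155, 151, 30, 84, 121, 160] 277 [156, 157, 23, 27, 97, 154] 280 [158, 157, 28, 27, 83, 157] 283 [158, 158, 25, 28, 114, 157] 286 [159, 159, 25, 27, 137, 156] 289 [157, 149, 23, 26, 158, 160] 292 [160, 141, 25, 28, 161, 155] 295 [161, 165, 110, 132, 158, 156] 298 [166, 163, 161, 158, 160, 158] 301 [160, 162, 160, 162, 162, 160] 304 [161, 160, 161, 161, 163, 159] [[400.3, 291.7], [401.0, 280.9]]
top 129 [1 0 0 0 0 0 0 0 0 0 0 0 0 0 0 0 0 0 0 0]
```

Cap top is at 0.118, so about 3 mm remain.

```bash
python3 -m handwheel '-1 0 0 0.12 0 0 0;-1 0 0 0 0 0 0'
```

```text
clock: 26.45
tcp_pos: [0.4778, -0.1183, 0.0949]
orientation: [0.995, -0.1, -0.0, -0.0]
force: [-0.8, -0.5, -0.5]
opening: 0.0198
```

```bash
python3 -m handwheel '-1 0 0 0.1 0 0 0;-1 0 0 0 0 0 0'
```

```text
clock: 26.7
tcp_pos: [0.4777, -0.1183, 0.0939]
orientation: [0.995, -0.1, -0.0, 0.0]
force: [-1.4, 0.8, -0.1]
opening: 0.0192
```

```bash
python3 -m handwheel '-1 0 0 0.08 0 0 0;-1 0 0 0 0 0 0'
```

```text
clock: 26.95
tcp_pos: [0.4778, -0.1183, 0.0932]
orientation: [0.995, -0.1, -0.0, -0.0]
force: [-1.4, 0.4, 0.5]
opening: 0.0196
```

```bash
python3 -m handwheel '-1 0 0 0.05 0 0 0;-1 0 0 0 0 0 0'
```

```text
clock: 27.2
tcp_pos: [0.4779, -0.1184, 0.0929]
orientation: [0.995, -0.1, 0.0, 0.0]
force: [-2.5, 0.3, 3.3]
opening: 0.0195
```

```bash
python3 -m handwheel '-1 0 0 0.05 0 0 0;-1 0 0 0 0 0 0'
```

```text
clock: 27.45
tcp_pos: [0.4783, -0.1185, 0.0927]
orientation: [0.995, -0.1, 0.0, 0.0]
force: [-1.7, 0.9, 9.6]
opening: 0.0195
```

```bash
python3 - <<'E'
from h import *
c=cam('wrist');q=dep(c).reshape(-1,3)
q=q[(np.hypot(q[:,0]-.478,q[:,1]+.118)<.0105)&(q[:,2]>.105)&(q[:,2]<.13)];print(np.percentile(q[:,2],[50,90]));go([.478,-.118,.0929])
E
```

```text
[0.11434641 0.11526287]
shift cm [-0.04 -0.04 -0.02] tilt [ 8.e-04 -3.e-04 -1.e+00] yaw -11.42 tcp [ 0.4783 -0.1185  0.0927] F [-2.01 -0.05 10.2 ] open 0.0194 t 27.5
```

Hard stop at 10 N with the cap top at 0.115, 60 mm above the base as required. I release and retreat.

```bash
python3 -m handwheel '-0.3 0 0 0 0 0 0;-0.3 0 0 0 0 0 0;-0.3 0 0 0 0 0 0;-0.3 0 0 -1 0 0 0;-0.3 0 0 -3 0 0 0'
python3 -m handwheel '-0.3 0 0 -4 0 0 0;-0.3 0 0 -5 0 0 0;-0.3 0 0 -2 0 0 0;-0.3 0 0 0 0 0 0;-0.3 0 0 0 0 0 0'
python3 - <<'E'
from h import *
go([.478,-.118,.24])
import pickle
a0,b0=pickle.load(open('c0.pkl','rb'))
w=cam('wrist');s=cam('scene');t=cam('top')
q=dep(w).reshape(-1,3);k=q[(np.hypot(q[:,0]-.478,q[:,1]+.118)<.018)&(q[:,2]>.11)&(q[:,2]<.13)]
print('cap',len(k),np.percentile(k[:,2],[50,90]),((k.min(0)+k.max(0))/2).round(4),np.ptp(k,axis=0).round(4))
k=q[(np.hypot(q[:,0]-.548,q[:,1]+.0518)<.018)&(q[:,2]>.11)&(q[:,2]<.13)]
if len(k):print('fixed cap',np.percentile(k[:,2],[50,90]))
P=dep(t).reshape(-1,3)
for n,(x,y) in dict(rod=(.534,.301),C=(.525,.2516),B=(.5135,.1937),A=(.5018,.135),green=(.6,.133),purple=(.598,.208),pink=(.423,.266)).items():
    k=P[(np.hypot(P[:,0]-x,P[:,1]-y)<.014)&(P[:,2]>.07)];print(n,len(k),np.nanmedian(k,0).round(4) if len(k) else '')
cv2.imwrite('pics/end.png',s['frame'][140:360,150:560,::-1])
E
```

```text
clock: 28.12
tcp_pos: [0.477, -0.1181, 0.1322]
orientation: [0.995, -0.1, -0.001, -0.0]
force: [-0.2, 0.3, 1.3]
opening: 0.032
clock: 28.75
tcp_pos: [0.4773, -0.1182, 0.2415]
orientation: [0.995, -0.1, -0.0, -0.0]
force: [-0.2, 0.4, 0.3]
opening: 0.0321
shift cm [ 0.07 -0.03  0.15] tilt [-9.e-04  3.e-04 -1.e+00] yaw -11.43 tcp [ 0.4773 -0.1182  0.2415] F [-0.24  0.4   0.25] open 0.0321 t 28.75
cap 467 [0.11443308 0.11534324] [ 0.4787 -0.1185  0.1134] [0.0211 0.0209 0.0066]
fixed cap [0.11431042 0.11527237]
rod 70 [0.5366 0.2994 0.1189]
C 70 [0.5251 0.2515 0.1131]
B 61 [0.5135 0.1936 0.1033]
A 0 
green 58 [0.6013 0.133  0.0989]
purple 61 [0.5988 0.2085 0.0988]
pink 65 [0.4231 0.2686 0.0984]
```

View pics/end.png

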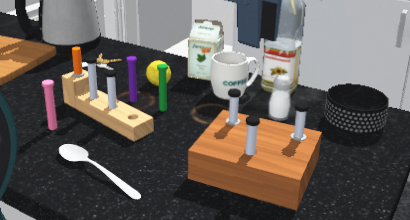

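The new post at (251,135) stands upright and level with the two fixed ones. The rod hangs in its block at (77,62), the other two spares are still in the holder, and nothing else has moved. Handing in.

```bash
python3 -c "
from rig import bot
print(bot.sign_off())"
```

```text
the job is handed in; nothing more can be done
None
```

The pan stand has its third post: the 80 mm one (post_a), pushed home in the socket and level with the two fixed posts. The job was handed in at about 29 s on the robot's clock.

- **Depth:** The rod stopped hard with its tip about 20 mm below the mouth. The depth camera also read about 21 mm, so post_a was the match. I tried no other post and hung the rod back in its block.
- **Fit:** The post stopped hard at about 10 N. After release its cap top read 0.1153 m, against 0.1153 m for a fixed post.
- **Other things:** The two other spares, the green, purple and pink posts, the mug, the salt and the lemon look unmoved. The rod's handle stands about 2 mm from its first reading in x, within the play of its hole.

**Checks that disagreed or went less well:**
- **Rod pressure:** The rod reached 29.8 N on the bottom, because I ran three small steps in a row. That is under the 35 N limit but more than the 6–15 N that would have done.
- **First grip:** My first grip on post_a caught the edge of its cap and pushed it down into its holder hole at about 8 N. I re-gripped it higher.
- **Ball rub:** I never clearly saw the expected 2–8 N rub from the sprung ball as the post went in. I judged the fit by the hard stop and the cap height.

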